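Hook the bamboo lid onto the mould box and swing it shut

ROBOT

A 6-joint arm with a two-finger parallel gripper is mounted at the origin on the work surface. World frame = base frame: x ahead of the robot, y to its left, z up, the work surface at z = 0. Lengths are in mm, angles in rad, forces in N, time in s.
With the tool pointing down it reaches from about 250 to 775 mm from the base axis. Payload 8.9 kg.
Tool frame: the origin (TCP) lies between the finger pads; the fingertips stand 19 mm ahead of it and the grasp point (between the pads) is the TCP (env.nose_length is the distance from the TCP to the fingertips, in mm); z points along the fingers, y is the line along which they close (so a half turn about z gives the same grasp; the last joint's range is limited). The gripper opens to 85 mm and grips with 20 to 120 N. Pads are 22 mm wide; open, the fingers measure 114 mm over their backs; the gripper's body (76 mm by 85 mm) begins 54 mm behind the grasp point. The pads swing forward as they close: fully open they stand 13 mm farther back than shut.
Start: joints at [1.05, 0.291, -0.153, 1.127, 0, 1.431], TCP at [195.605, 487.199, 250.305] pointing down, gripper open.
Joint ranges: [-2.52, 2.52], [-0.91, 1.74], [-1.3, 1.37], [-1.96, 2.02], [-1.52, 1.47], [-3.14, 3.14]. Speed limits (rad/s): [2.22, 2.22, 2.79, 3.14, 3.14, 3.14].

INTERFACE

Orientations are given as a rotation vector (axis times angle).
In Python, from workcell import env gives the robot as it stands.
- The arm moves only by the tool drive_tool, never from a script. Its argument "increments" is one flat list of numbers, 4 for each row, row after row: the shift along the tool's x, y, z in cm, then the turn about the tool's z in rad. In form: [tx, ty, tz, turn, tx, ty, tz, turn, ...]. A call has exactly 5 rows; each row is the pose to reach, as a shift and turn from the pose commanded when the call began, along the tool's axes at that moment; what a row does not reach only later rows make up. A row lasts 1/12 s, in which the tool goes at most 41.7 mm and 7.16 degrees, less where a joint would pass 70% of its speed; a pose out of reach is approached as far as the arm can. A call with a gripper value outside its range is refused whole. "hand" is the opening, from -1 (shut) to 1 (fully open), set as the call begins (left out, the last holds). The fingers move at their own pace and stop on an object; the grip force is fixed at half the most. Time passes only in rows, so rows that repeat a pose let the fingers close, or fill a call up. It gives the time, the measured TCP pose, the force, the opening and the grip force at its end, in the units of the state.
- env.get_obs(): the state, without advancing time (a new reading comes with each control period).
- env.capture(name): name is "side" or "top"; returns a dict with "color" (480x640x3 uint8, red, green, blue), "K" (3x3 intrinsics, pixels), "rvec" (rotation vector, rad) and "tvec" (3), from world to camera coordinates, as OpenCV has them. Camera axes: x right, y down, z forward; pixel columns grow to the right and rows downward; lengths in mm; the calibration is good to about 2 mm. A picture is of the moment at which its call begins. There is no depth.
- env.hand_in(): hands the job in; it is judged then, once.
The state is a dict: "t": time; "q": joint angles; "joint_velocities": joint speeds; "tau": joint torques, N m; "tool_pos": TCP position; "eef_rot": TCP orientation; "wrist_force": force on the tool from outside, world axes, zero at the start; "torque": the same for the moment, N m; "gripper_width": finger opening in mm; "finger_force": force on a finger pad.
Only numpy, scipy, OpenCV 4.12 (cv2) and the standard library are available. Lean on these libraries where they do the work, as an engineer would, in place of code of your own. Each camera call takes 0.05 s, during which the arm holds its last target. There are 200 camera calls.

TASK

Put the bamboo lid on the white box of pastry moulds: with the lid tilted, hook its tongue under the overhanging bar at the raised end of the box, then swing the other end down, without letting it slam, until the lid lies flat and fully home inside the rim. Let go of it, and leave the bowl, the brush and the loose mould where they are.

Things in the scene. Friction and masses are not known exactly. Their poses are not given: they have to be found in the camera images.
- box: White metal box, open on top, fixed to the table: 188 mm long (own x), 152 wide (own y). Origin: centre of its underside, z up. Its raised, hooking end is -x and looks roughly to the robot (yaw within 0.4 rad). The rim round the recess is 6 mm thick and 68 high at the sides and +x end; the -x end wall is 79 high. Wooden moulds lie fixed inside, below z = 35 mm. It and the lid may swap sides (left, right).
- recess (a point): Centre of the box's recess at ledge height (0, 0, 60 mm in the box frame, same axes). The lid rests on the ledge all round here, inside the rim: the recess runs x = -88 to 88, y = -70 to 70 mm. With the lid home, the lid's origin is 7 to 13 mm along +x from here, within 4 mm in y, at the same height, axes parallel.
- bar_edge (a point): Middle of the lower inner edge of the overhanging bar at the box's -x end (-72, 0, 73 mm in the box frame, same axes). The bar, 6 mm thick, spans the whole width, reaches 16 mm inwards from the end wall's inner face and leaves 13 mm over the ledge. So a level lid cannot go in: it goes tongue first, its other end raised (tilts of 0.1 to 0.3 rad fit).
- lid: Loose bamboo lid, 0.13 to 0.25 kg, flat on the table at the start, handle up, yaw within 0.5 rad (tongue roughly to the robot). Plate 150 mm long (own x), 132 wide (own y), 8 thick; origin: centre of the plate's underside, z up. A tongue sticks out of its -x edge. On the plate's middle stands a bar handle, 80 mm along x, 18 wide along y, from z = 8 to 44 mm, to be gripped across its width.
- tongue (a point): Middle of the lower edge of the tongue's tip (-95, 0, 0 mm in the lid frame, same axes). The tongue is 20 mm long (x = -95 to -75), 90 wide, 6 thick, flush with the lid's underside.
- front_edge (a point): Middle of the lower edge of the lid's other end (75, 0, 0 mm in the lid frame).
- bowl: Bystander: loose glass bowl, 140 mm across, 60 mm high, beyond the work; origin at the centre of its underside.
- brush: Bystander: loose pastry brush, 200 mm long, lying on the table to the left; origin on its underside.
- mould: Bystander: loose wooden paddle mould, 185 mm long, 70 mm wide, 28 mm high, lying on the table to the right; origin on its underside.

How it is judged:
By the outcome, as a careful person would: the job done as asked, in the order asked, and still so for the second after the job is handed in, with the robot touching nothing.
It also fails if it takes over 45 s, if anything falls off the work surface, if the arm or the gripper's body presses on something with over 40 N, if the wrist force passes 120 N, or if a joint passes its speed limit or range.

## Working session

There is one attempt and no reset: what is moved stays moved. The work goes in short steps, Python scripts to look and compute and a tool call to move; the robot and the scene stay as the last step left them, time stands still between calls to the robot, and variables do not carry over. Pictures are saved under pics/ and viewed, at most 14 in all, crops included, and the job is handed in when it is done.

Besides the shell and the picture viewer there is one more tool, called after "Call:" as name(argument=value, ...), one argument or row to a line, values as JSON. drive_tool: Moves the arm, as the interface text tells. Its arguments: {"type":"object","properties":{"increments":{"type":"array","items":{"type":"number"}},"hand":{"type":"number"}},"required":["increments"]}

```bash
mkdir -p pics; ls; python3 - <<'E'
from workcell import env
import cv2
o=env.get_obs(); print(o)
for n in("top","side"):
    c=env.capture(n); cv2.imwrite(f"pics/{n}0.png",c["color"][:,:,::-1]); print(n,c["K"],c["rvec"],c["tvec"])
E
```

```text
pics
{'t': 0.0, 'q': array([ 1.04969238e+00,  2.91282063e-01, -1.54117643e-01,  1.12668028e+00,
       -2.80072178e-05,  1.43151823e+00]), 'joint_velocities': array([-6.21160722e-05,  1.90399940e-04, -7.31966659e-04,  5.65648523e-04,
        5.55165739e-04,  4.52046018e-05]), 'tau': array([ 2.05565368e-03, -5.37145078e+01,  3.31371617e+01,  1.59019581e-02,
       -1.26452865e-04,  4.79076618e-06]), 'tool_pos': array([195.41442521, 486.84234336, 249.73459331]), 'eef_rot': array([-5.96059812e-01, -3.08413116e+00,  1.92146352e-03]), 'wrist_force': array([-0.3726312 , -0.60356971,  0.80653471]), 'torque': array([-0.04266509,  0.01045936,  0.04765123]), 'finger_force': 0.0, 'gripper_width': 84.9438234312801}
top [[583.24742479   0.         316.45785111]
 [  0.         583.24742479 235.7811933 ]
 [  0.           0.           1.        ]] [ 2.18529146 -2.1946883   0.05546557] [3.15849138e-01 6.19979109e+02 1.62514046e+03]
side [[440.90950657   0.         317.7399621 ]
 [  0.         440.90950657 237.88828617]
 [  0.           0.           1.        ]] [ 2.20445804 -0.12563196  0.0465054 ] [-606.47272198   83.96214579  983.26735094]
```

View pics/top0.png

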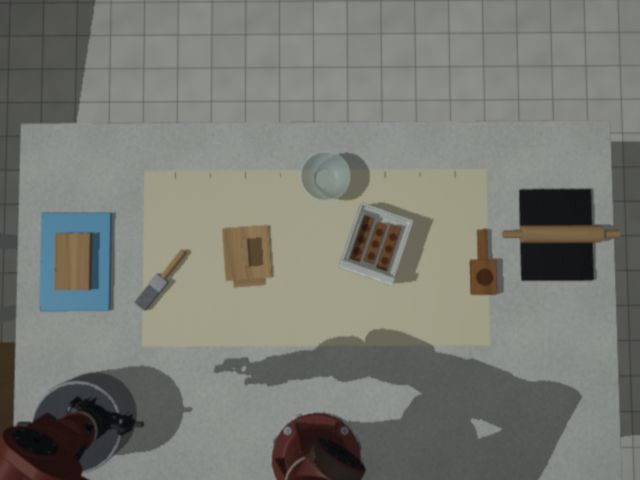

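View pics/side0.png

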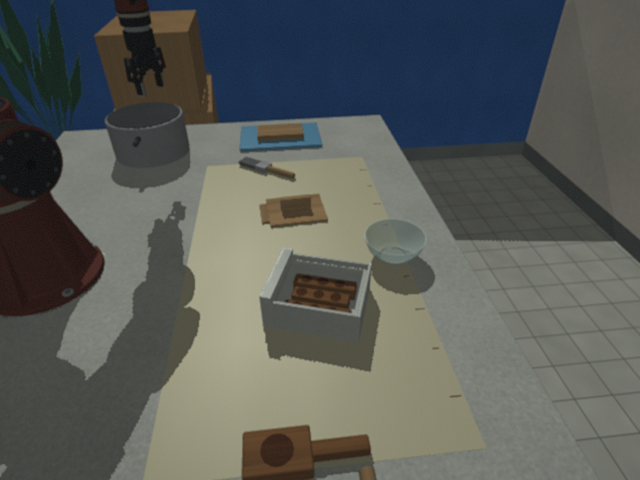

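The top view shows the lid at about (247,254), tongue down, and the box at about (377,244), with its raised bar at the lower end. The bowl is at (326,176). The brush is on the left and the mould on the right.

```bash
cat > h.py <<'E'
import numpy as np, cv2
from workcell import env
def cam(n):
    c=env.capture(n); c["R"]=cv2.Rodrigues(np.array(c["rvec"],float))[0]; c["C"]=-c["R"].T@np.array(c["tvec"]); return c
def ray(c,uv,z):
    d=c["R"].T@np.linalg.inv(c["K"])@np.array([uv[0],uv[1],1.]); return c["C"]+d*(z-c["C"][2])/d[2]
def proj(c,P): return cv2.projectPoints(np.array(P,float).reshape(-1,1,3),np.array(c["rvec"],float),np.array(c["tvec"],float),c["K"],None)[0].reshape(-1,2)
E
python3 - <<'E'
from h import *
c=cam("top"); im=c["color"]
hsv=cv2.cvtColor(im,cv2.COLOR_RGB2HSV)
for p in [(235,240),(254,235),(260,272),(255,252),(210,250),(365,207),(345,270),(400,250),(420,250),(380,278)]: print(p,im[p[1],p[0]],hsv[p[1],p[0]])
a=cv2.resize(im[195:295,215:315],None,fx=4,fy=4,interpolation=cv2.INTER_CUBIC);b=cv2.resize(im[195:295,330:430],None,fx=4,fy=4,interpolation=cv2.INTER_CUBIC)
cv2.imwrite("pics/crop1.png",np.hstack([a,b])[:,:,::-1])
E
```

```text
(235, 240) [132 109  77] [ 17 106 132]
(254, 235) [138 114  81] [ 17 105 138]
(260, 272) [136 112  79] [ 17 107 136]
(255, 252) [87 70 49] [ 17 111  87]
(210, 250) [160 158 136] [ 28  38 160]
(365, 207) [138 142 138] [ 60   7 142]
(345, 270) [152 151 135] [ 28  29 152]
(400, 250) [147 152 148] [ 66   8 152]
(420, 250) [104 102  86] [ 27  44 104]
(380, 278) [153 157 153] [ 60   6 157]
```

View pics/crop1.png

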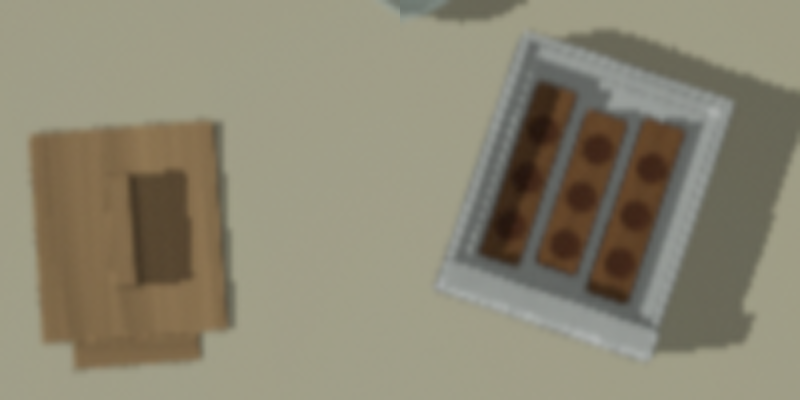

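The crop shows the lid plate's corners at about (30,134), (213,122), (228,328) and (42,342), with the tongue below. The box's outer corners are at about (126,33), (332,101), (248,360) and (38,288) in its own half.

```bash
cat >> h.py <<'E'
def blob(m,roi):
    x0,y0,x1,y1=roi; k=np.zeros_like(m); k[y0:y1,x0:x1]=m[y0:y1,x0:x1]
    return max(cv2.findContours(k,cv2.RETR_EXTERNAL,cv2.CHAIN_APPROX_NONE)[0],key=cv2.contourArea)
E
python3 - <<'E'
from h import *
c=cam("top"); print("C",c["C"].round(0))
hsv=cv2.cvtColor(c["color"],cv2.COLOR_RGB2HSV)
m=cv2.inRange(hsv,(8,75,30),(23,255,255))
k=blob(m,(215,215,290,300))
P=np.array([ray(c,p,8)[:2] for p in k[:,0]],np.float32)
r=cv2.minAreaRect(P); print("lid rect (170x132)",r)
# plate-only: open away the tongue
mk=np.zeros_like(m); cv2.drawContours(mk,[k],-1,255,-1)
for q in [(30,134),(213,122),(228,328),(42,342)]: print("lid corner",ray(c,(q[0]/4+215-.4,q[1]/4+195-.4),8).round(1))
for q in [(75,368),(202,358)]: print("tongue",ray(c,(q[0]/4+215-.4,q[1]/4+195-.4),6).round(1))
for q,z in [((126,33),68),((332,101),68),((248,360),79),((38,288),79)]: print("box corner",ray(c,(q[0]/4+330-.4,q[1]/4+195-.4),z).round(1))
w=cv2.inRange(hsv,(0,0,90),(255,18,255)); k=blob(w,(330,195,425,295))
h=cv2.convexHull(k); print("hull",cv2.approxPolyDP(h,3,True)[:,0].tolist())
P=np.array([ray(c,p,72)[:2] for p in k[:,0]],np.float32); print("box rect",cv2.minAreaRect(P))
E
```

```text
C [ 527.  -12. 1657.]
lid rect (170x132) ((564.433349609375, 194.69241333007812), (167.45901489257812, 131.4272003173828), 4.36618709564209)
lid corner [643.5 265.4   8. ]
lid corner [651.5 135.5   8. ]
lid corner [505.7 124.8   8. ]
lid corner [496.3 256.1   8. ]
tongue [477.9 233.1   6. ]
tongue [484.6 143.3   6. ]
box corner [ 706.9 -125.2   68. ]
box corner [ 659.5 -265.4   68. ]
box corner [ 483.8 -204.7   79. ]
box corner [532.8 -63.5  79. ]
hull [[361, 203], [412, 220], [392, 284], [339, 267]]
box rect ((595.3153076171875, -164.59432983398438), (154.14956665039062, 188.63861083984375), 70.58264923095703)
```

```bash
cat > d.py <<'E'
# python3 d.py x y z yawY_deg : shift (cm) along tool axes and turn to reach target TCP, tool y along yawY
import sys; from h import *; from scipy.spatial.transform import Rotation as Ro
o=env.get_obs(); R=Ro.from_rotvec(o["eef_rot"]).as_matrix()
x,y,z,a=map(float,sys.argv[1:5]); d=R.T@(np.array([x,y,z])-o["tool_pos"])
cur=np.arctan2(R[1,1],R[0,1]); w=np.radians(a)-cur; w=(w+np.pi/2)%np.pi-np.pi/2
print("t",o["t"],"pos",o["tool_pos"].round(1),"tilt",R[:,2].round(3),"yawY",np.degrees(cur).round(2),"F",o["wrist_force"].round(1),"w",round(o["gripper_width"],1),"grip",o["finger_force"])
print("shift cm",(d/10).round(2),"turn",round(-w,4))
E
python3 d.py 584.3 196.1 120 94.3
```

```text
t 0.2 pos [195.5 487.  250. ] tilt [-0.    -0.001 -1.   ] yawY 68.12 F [0.3 0.5 0. ] w 85.3 grip 0.0
shift cm [-46.92 -12.5   13.  ] turn -0.4569
```

Call:
drive_tool(
  increments=[-4, -1.1, 0, 0, -8, -2.1, 0, 0, -12, -3.2, 0, 0, -16, -4.3, 0, 0, -20, -5.3, 0, 0],
  hand=1,
)

```text
t: 0.62
tool_pos: [362.5, 362.0, 250.3]
eef_rot: [-0.595, -3.085, 0.0]
wrist_force: [1.4, 1.3, -0.1]
gripper_width: 85.5
finger_force: 0.0
```

Call:
drive_tool(
  increments=[-4, -1.1, 0, 0, -8, -2.1, 0, 0, -12, -3.2, 0, 0, -16, -4.3, 1, 0, -20, -5.3, 2, 0],
)

```text
t: 1.03
tool_pos: [527.6, 239.2, 230.9]
eef_rot: [0.596, 3.083, 0.001]
wrist_force: [0.6, 0.8, -0.5]
gripper_width: 85.3
finger_force: 0.0
```

Call:
drive_tool(
  increments=[-3, -0.8, 1.5, -0.12, -6, -1.6, 4, -0.24, -6.9, -1.9, 7, -0.36, -6.9, -1.9, 10, -0.457, -6.9, -1.9, 11, -0.457],
)

```text
t: 1.45
tool_pos: [580.9, 196.0, 116.1]
eef_rot: [0.122, -3.133, 0.002]
wrist_force: [-2.3, 0.3, -0.9]
gripper_width: 85.4
finger_force: 0.0
```

```bash
python3 d.py 584.3 196.1 34 94.3
```

```text
t 1.45 pos [580.9 196.  116.1] tilt [-0.006 -0.001 -1.   ] yawY 94.47 F [-2.3  0.3 -0.9] w 85.4 grip 0.0
shift cm [-0.39 -0.01  8.21] turn 0.0029
```

Call:
drive_tool(
  increments=[-0.3, 0, 2, 0, -0.3, 0, 4, 0, -0.3, 0, 6, 0, -0.3, 0, 8, 0, -0.3, 0, 8.4, 0],
)

```text
t: 1.87
tool_pos: [583.8, 197.8, 34.4]
eef_rot: [0.114, -3.135, 0.001]
wrist_force: [-1.6, -0.5, 0.3]
gripper_width: 85.0
finger_force: 0.0
```

Call:
drive_tool(
  increments=[0, 0, 0, 0, 0, 0, 0, 0, 0, 0, 0, 0, 0, 0, 0, 0, 0, 0, 0, 0],
  hand=-1,
)

```text
t: 2.28
tool_pos: [586.6, 197.9, 37.9]
eef_rot: [-0.117, 3.138, 0.0]
wrist_force: [0.5, -0.4, -0.3]
gripper_width: 25.1
finger_force: 0.0
```

Call:
drive_tool(
  increments=[0, 0, 0, 0, 0, 0, 0, 0, 0, 0, 0, 0, 0, 0, 0, 0, 0, 0, 0, 0],
)

```text
t: 2.7
tool_pos: [586.6, 197.7, 37.9]
eef_rot: [-0.118, 3.138, 0.0]
wrist_force: [-0.7, -0.2, 7.0]
gripper_width: 16.9
finger_force: 60.6
```

```bash
python3 d.py 584.3 196.1 34 94.3; python3 - <<'E'
from h import *
s=cam("side")["color"]; t=cam("top")["color"]
a=cv2.resize(s[150:260,220:350],(400,338)); b=cv2.resize(t[195:295,200:318],(400,338))
cv2.imwrite("pics/g1.png",np.hstack([a,b])[:,:,::-1])
E
```

```text
t 2.7 pos [586.6 197.7  37.9] tilt [ 0.002  0.    -1.   ] yawY 94.29 F [-0.7 -0.2  7. ] w 16.9 grip 60.5852472782135
shift cm [ 0.25 -0.14  0.39] turn -0.0001
```

View pics/g1.png

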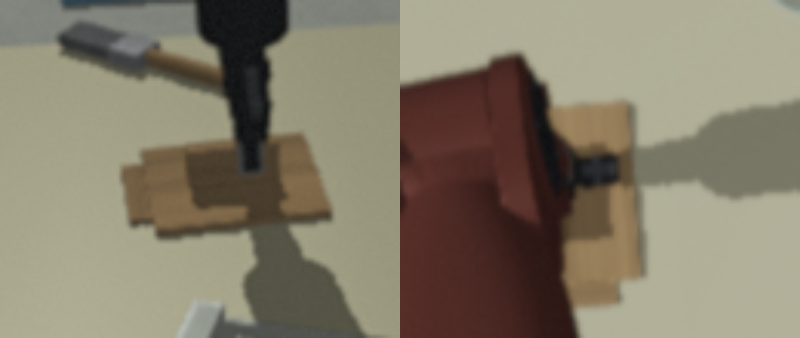

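The side view (left half) shows the fingers closed on the handle with the lid flat, and the brush untouched. I'll tilt the lid by resting its front edge on top of the bar from outside the box and pressing down, so the lid pivots in the pads.

Call:
drive_tool(
  increments=[0, 0, -1, 0, 0, 0, -3, 0, 0, 0, -6, 0, 0, 0, -9, 0, 0, 0, -12, 0],
)

```text
t: 3.22
tool_pos: [585.3, 197.6, 158.5]
eef_rot: [0.118, -3.139, 0.0]
wrist_force: [0.7, 0.4, -2.3]
gripper_width: 17.0
finger_force: 59.3
```

```bash
python3 d.py 457.8 -116.1 150 70.6
```

```text
t 3.2167 pos [585.3 197.6 158.5] tilt [-0.001 -0.    -1.   ] yawY 94.3 F [ 0.7  0.4 -2.3] w 17.0 grip 59.26996171474457
shift cm [ 15.07 -30.32   0.86] turn 0.4136
```

Call:
drive_tool(
  increments=[1, -2, 0, 0, 2.5, -5, 0, 0, 4, -8, 0, 0, 6, -12, 0, 0, 8, -16, 0, 0],
)

```text
t: 3.63
tool_pos: [519.4, 36.8, 157.3]
eef_rot: [-0.12, 3.139, 0.0]
wrist_force: [0.2, -1.3, -1.7]
gripper_width: 16.7
finger_force: 59.3
```

Call:
drive_tool(
  increments=[2, -4, 0, 0.09, 4, -8, 0, 0.18, 5.7, -11.5, 0, 0.27, 6.6, -13.3, 0, 0.35, 7.1, -14.3, 0, 0.414],
)

```text
t: 4.05
tool_pos: [458.9, -112.9, 157.4]
eef_rot: [0.541, 3.095, -0.001]
wrist_force: [0.8, -0.3, -2.9]
gripper_width: 17.0
finger_force: 59.3
```

Call:
drive_tool(
  increments=[0, 0, 0, 0, 0, 0, 0, 0, 0, 0, 0, 0, 0, 0, 0, 0, 0, 0, 0, 0],
)

```text
t: 4.47
tool_pos: [460.6, -109.3, 156.7]
eef_rot: [-0.526, -3.097, -0.0]
wrist_force: [-0.1, -0.2, -1.7]
gripper_width: 17.0
finger_force: 59.3
```

```bash
python3 d.py 457.8 -116.1 125 70.6;  python3 - <<'E'
from h import *
s=cam("side")["color"]
cv2.imwrite("pics/g2.png",cv2.resize(s[180:380,130:400],(800,593))[:,:,::-1])
E
```

```text
t 4.4667 pos [ 460.6 -109.3  156.7] tilt [-0.  0. -1.] yawY 70.72 F [-0.1 -0.2 -1.7] w 17.0 grip 59.29718792438507
shift cm [ 0.04 -0.74  3.17] turn 0.0021
```

View pics/g2.png

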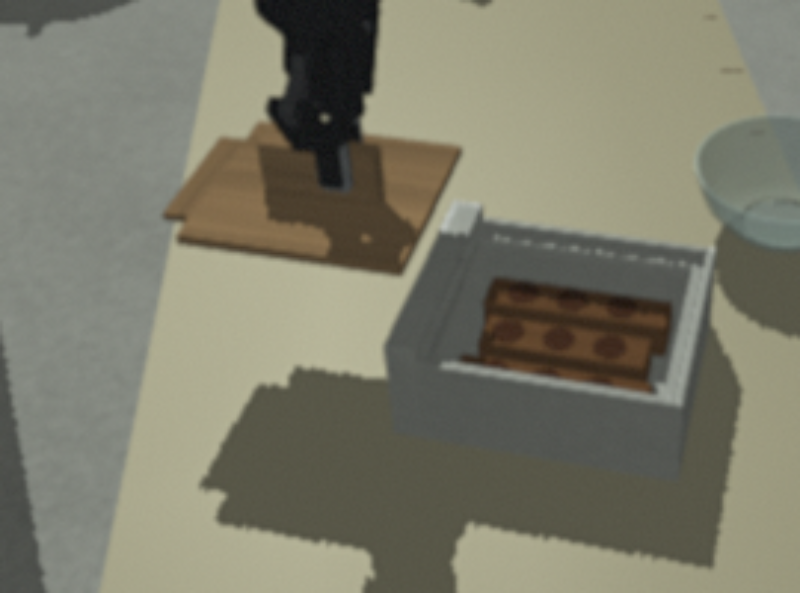

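The lid hangs level, parallel to the box and clear of its raised end at about (420,230) in the crop.

Call:
drive_tool(
  increments=[0, -0.7, 0.8, 0, 0, -0.7, 1.6, 0, 0, -0.7, 2.4, 0, 0, -0.7, 3.2, 0, 0, -0.7, 3.2, 0],
)

```text
t: 4.93
tool_pos: [456.8, -116.3, 122.7]
eef_rot: [-0.529, -3.094, -0.001]
wrist_force: [0.3, 0.4, -2.6]
gripper_width: 16.8
finger_force: 59.3
```

Call:
drive_tool(
  increments=[0, 0, 0.3, 0, 0, 0, 0.6, 0, 0, 0, 0.9, 0, 0, 0, 1.1, 0, 0, 0, 1.1, 0],
)

```text
t: 5.35
tool_pos: [456.9, -116.3, 113.9]
eef_rot: [-0.529, -3.095, -0.0]
wrist_force: [-7.5, 2.0, 9.0]
gripper_width: 17.1
finger_force: 61.8
```

Call:
drive_tool(
  increments=[0, 0, 0.2, 0, 0, 0, 0.4, 0, 0, 0, 0.6, 0, 0, 0, 0.7, 0, 0, 0, 0.7, 0],
)

```text
t: 5.77
tool_pos: [454.7, -115.5, 106.6]
eef_rot: [-0.528, -3.091, -0.001]
wrist_force: [-15.4, 5.0, 16.0]
gripper_width: 17.0
finger_force: 65.0
```

```bash
python3 - <<'E'
from h import *
s=cam("side")["color"]
cv2.imwrite("pics/g3.png",cv2.resize(s[180:380,130:400],(800,593),interpolation=cv2.INTER_CUBIC)[:,:,::-1])
E
```

```text
(no output)
```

View pics/g3.png

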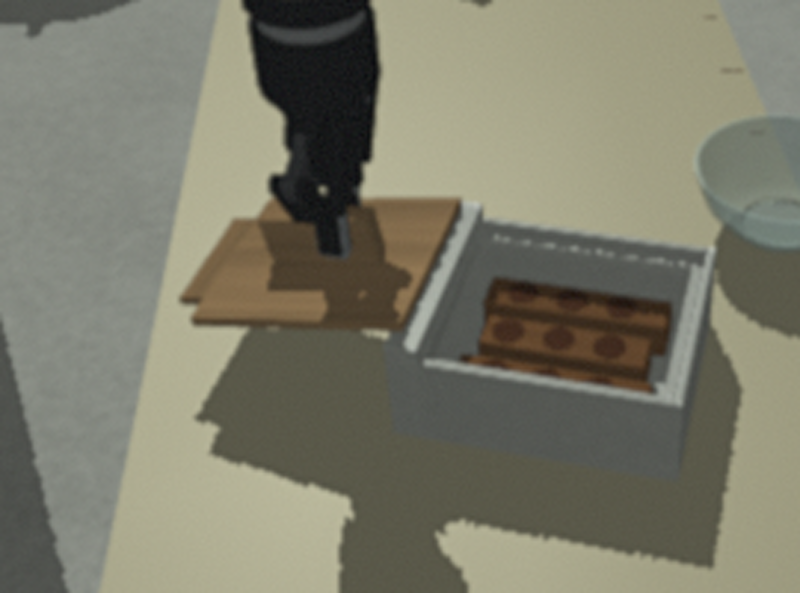

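The lid's front edge rests on top of the bar and the lid has tilted, with its near lower edge running from (195,322) to (403,328).

```bash
cat >> h.py <<'E'
YAW=-0.339; BX=np.array([595.5,-164.6,0]); ex=np.array([np.cos(YAW),np.sin(YAW),0]); ey=np.array([-ex[1],ex[0],0])
def tobox(p): d=np.asarray(p)-BX; return np.array([d@ex,d@ey,d[2]])
def rayplane(c,uv,p0,n):
    d=c["R"].T@np.linalg.inv(c["K"])@np.array([uv[0],uv[1],1.]); return c["C"]+d*(((p0-c["C"])@n)/(d@n))
E
python3 - <<'E'
from h import *
c=cam("side"); s=200/593; tp=env.get_obs()["tool_pos"]; print("tcp box",tobox(tp).round(1))
for q in [(193,323),(403,328)]:
    print(tobox(rayplane(c,(130+q[0]*s-.4,180+q[1]*s-.4),tp-66*ey,ey)).round(1))
E
```

```text
tcp box [-149.1   -0.5  106.7]
[-232.3  -66.5   59.9]
[-85.5 -66.5  85.4]
```

Call:
drive_tool(
  increments=[0, 0, -1.5, 0, 0, 0, -3.5, 0, 0, 0, -5, 0, 0, 0, -5.3, 0, 0, 0, -5.3, 0],
)

```text
t: 6.28
tool_pos: [458.8, -117.1, 160.5]
eef_rot: [0.529, 3.094, -0.001]
wrist_force: [0.3, 0.0, -2.3]
gripper_width: 17.0
finger_force: 62.4
```

```bash
python3 d.py 627.6 -175.9 155 70.6
```

```text
t 6.2833 pos [ 458.8 -117.1  160.5] tilt [ 0.002 -0.001 -1.   ] yawY 70.59 F [ 0.3  0.  -2.3] w 17.0 grip 62.40647077560425
shift cm [-17.87   0.06   0.59] turn -0.0002
```

Call:
drive_tool(
  increments=[-2.5, 0, 0, 0, -6, 0, 0, 0, -10, 0, 0, 0, -13, 0, 0, 0, -15.5, 0, 0, 0],
)

```text
t: 6.7
tool_pos: [605.9, -168.9, 157.9]
eef_rot: [-0.53, -3.096, -0.0]
wrist_force: [-0.5, 0.5, -2.8]
gripper_width: 17.0
finger_force: 62.3
```

Call:
drive_tool(
  increments=[-1.5, 0, 0.6, 0, -2.3, 0, 1.5, 0, -2.3, 0, 2.3, 0, -2.3, 0, 2.3, 0, -2.3, 0, 2.3, 0],
)

```text
t: 7.12
tool_pos: [624.3, -175.2, 135.5]
eef_rot: [-0.529, -3.094, -0.001]
wrist_force: [0.2, 0.4, -1.5]
gripper_width: 17.1
finger_force: 62.4
```

```bash
python3 - <<'E'
from h import *
s=cam("side")["color"]; t=cam("top")["color"]; tp=env.get_obs()["tool_pos"]; print(tobox(tp).round(1),tp)
a=cv2.resize(s[200:370,230:400],(400,400),interpolation=cv2.INTER_CUBIC);b=cv2.resize(t[195:295,330:430],(400,400),interpolation=cv2.INTER_CUBIC)
cv2.imwrite("pics/g4.png",np.hstack([a,b])[:,:,::-1])
E
```

```text
[ 31.4  -0.5 136.9] [ 624.97100134 -175.4908088   136.91526388]
```

View pics/g4.png

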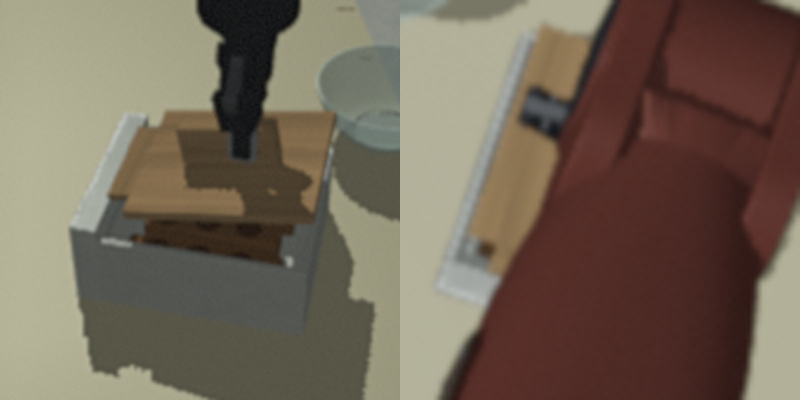

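The lid hangs tilted over the recess. In the side half its near lower edge runs from (126,216) to (313,221) and the near tongue corner is at (110,197); the bar is at about (105,180). The top half shows the lid parallel to the left rim.

```bash
python3 - <<'E'
from h import *
c=cam("side"); s=.425; tp=env.get_obs()["tool_pos"]; print("tcp box",tobox(tp).round(1))
for q,y in [((126,216),66),((313,221),66),((110,197),45)]:
    print((tobox(rayplane(c,(230+q[0]*s-.3,200+q[1]*s-.3),tp-y*ey,ey))-tobox(tp)).round(1))
# box rim reference: near edges in same view
for q in [(72,230),(100,240),(303,268),(146,115)]: print("rim at z68/79",tobox(ray(c,(230+q[0]*s-.3,200+q[1]*s-.3),68)).round(1),tobox(ray(c,(230+q[0]*s-.3,200+q[1]*s-.3),79)).round(1))
c=cam("top")
for q in [(540,25),(468,235)]: print("lid left edge",tobox(ray(c,(330+(q[0]-400)/4-.4,195+q[1]/4-.4),112)).round(1))
E
```

```text
tcp box [ 31.8  -0.5 137.2]
[-82.9 -66.  -48.1]
[ 61.8 -66.  -23.4]
[-102.7  -45.   -50.9]
rim at z68/79 [-96. -70.  68.] [-91.3 -80.5  79. ]
rim at z68/79 [-70.9 -75.8  68. ] [-66.6 -86.2  79. ]
rim at z68/79 [ 88.8 -70.8  68. ] [ 90.  -81.3  79. ]
rim at z68/79 [-79.6  85.5  68. ] [-75.2  72.   79. ]
lid left edge [ 94.3  68.4 112. ]
lid left edge [-53.5  68.1 112. ]
```

Call:
drive_tool(
  increments=[-0.5, -0.1, 0.3, 0, -0.5, -0.1, 0.8, 0, -0.5, -0.1, 1.3, 0, -0.5, -0.1, 1.7, 0, -0.5, -0.1, 1.9, 0],
)

```text
t: 7.73
tool_pos: [629.8, -178.3, 116.6]
eef_rot: [-0.529, -3.095, -0.001]
wrist_force: [-1.3, -0.2, -2.5]
gripper_width: 16.8
finger_force: 62.4
```

Call:
drive_tool(
  increments=[0, 0, 0.1, 0, 0, 0, 0.2, 0, 0, 0, 0.3, 0, 0, 0, 0.4, 0, 0, 0, 0.4, 0],
)

```text
t: 8.15
tool_pos: [630.3, -178.5, 113.6]
eef_rot: [-0.53, -3.097, 0.0]
wrist_force: [-0.5, -0.4, -1.9]
gripper_width: 16.9
finger_force: 62.4
```

```bash
python3 - <<'E'
from h import *
s=cam("side")["color"]; o=env.get_obs(); print(tobox(o["tool_pos"]).round(1),o["wrist_force"].round(1),o["torque"].round(2))
cv2.imwrite("pics/g5.png",cv2.resize(s[225:345,250:390],(700,600),interpolation=cv2.INTER_CUBIC)[:,:,::-1])
E
```

```text
[ 37.5  -1.5 113.8] [ 0.1  0.1 -2.2] [ 0.01 -0.03 -0.04]
```

View pics/g5.png

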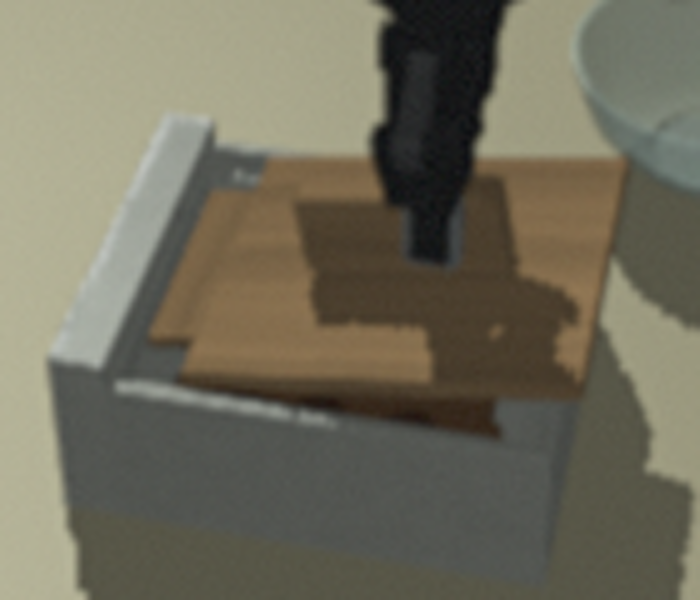

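The tongue sits just inside the bar, the lid is tilted, and the plate's near edge is inside the near rim. There is no contact force.

Call:
drive_tool(
  increments=[0.3, 0, 0, 0, 0.6, 0, 0, 0, 0.9, 0, 0, 0, 1.2, 0, 0, 0, 1.2, 0, 0, 0],
)

```text
t: 8.62
tool_pos: [622.6, -175.8, 115.9]
eef_rot: [0.528, 3.087, -0.002]
wrist_force: [10.4, -2.6, -0.8]
gripper_width: 17.0
finger_force: 62.4
```

Call:
drive_tool(
  increments=[0.1, 0, 0, 0, 0.2, 0, 0, 0, 0.3, 0, 0, 0, 0.4, 0, 0, 0, 0.4, 0, 0, 0],
)

```text
t: 9.03
tool_pos: [621.6, -175.6, 117.3]
eef_rot: [0.527, 3.082, -0.004]
wrist_force: [17.9, -4.0, 1.8]
gripper_width: 16.9
finger_force: 62.9
```

```bash
python3 - <<'E'
from h import *
s=cam("side")["color"]; o=env.get_obs(); print(tobox(o["tool_pos"]).round(1),o["wrist_force"].round(1),o["torque"].round(2))
cv2.imwrite("pics/g6.png",cv2.resize(s[225:345,250:390],(700,600),interpolation=cv2.INTER_CUBIC)[:,:,::-1])
E
```

```text
[ 28.3  -1.6 117.3] [17.5 -5.4  2. ] [-1.16 -4.2  -0.07]
```

View pics/g6.png

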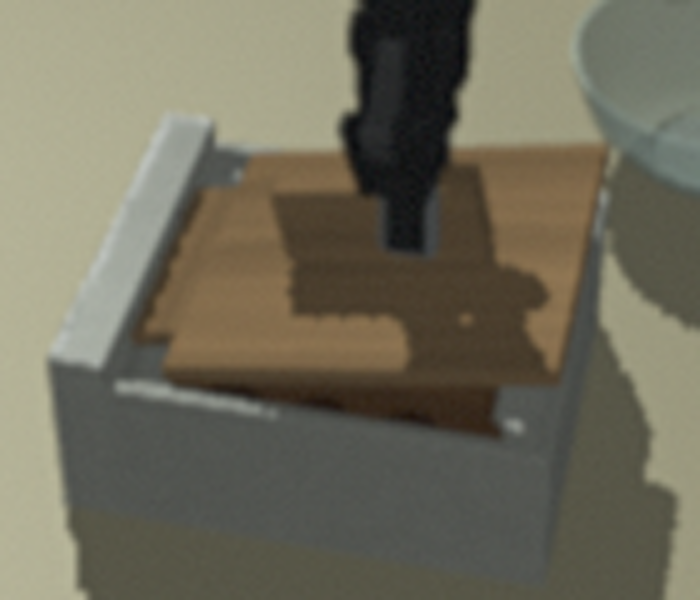

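The tongue is near the bar at (137,338) and has stopped against something. I'll compute its height from the near edge, (168,382) to (558,384).

```bash
python3 - <<'E'
from h import *
c=cam("side"); tp=env.get_obs()["tool_pos"]; print(tobox(tp))
for q,y in [((168,382),66),((558,384),66),((137,340),45)]:
    print(tobox(rayplane(c,(250+q[0]*.2-.4,225+q[1]*.2-.4),tp-y*ey,ey)).round(1))
for n,P in {"bar low in edge":[(-72,-70,73),(-72,-45,73),(-72,70,73)],"bar top in":[(-72,-76,79),(-72,76,79)],"rim near":[(-72,-76,68),(94,-76,68),(94,76,68)]}.items():
    uv=proj(c,[BX+a*ex+b*ey+np.array([0,0,z]) for a,b,z in P]); print(n,((uv+.4-[250,225])/.2).round(0).tolist())
E
```

```text
[ 28.32679937  -1.62682938 117.30119648]
[-52.3 -67.6  65.9]
[ 91.9 -67.6  95.9]
[-71.1 -46.6  63.9]
bar low in edge [[114.0, 364.0], [134.0, 319.0], [217.0, 135.0]]
bar top in [[108.0, 364.0], [221.0, 115.0]]
rim near [[110.0, 385.0], [557.0, 458.0], [613.0, 190.0]]
```

Stopping low, with the tilt rising to about 0.2, fits the tip having caught the inner edge of the ledge. I'll back off, rise 7 mm and retry.

Call:
drive_tool(
  increments=[-0.6, 0, 0, 0, -1.2, 0, 0, 0, -1.2, 0, -0.3, 0, -1.2, 0, -0.6, 0, -1.2, 0, -0.7, 0],
)

```text
t: 9.55
tool_pos: [626.1, -177.0, 120.9]
eef_rot: [-0.529, -3.096, -0.0]
wrist_force: [-0.8, 1.0, -2.6]
gripper_width: 17.0
finger_force: 62.3
```

Call:
drive_tool(
  increments=[0.2, 0, 0, 0, 0.4, 0, 0, 0, 0.6, 0, 0, 0, 0.8, 0, 0, 0, 0.9, 0, 0, 0],
)

```text
t: 9.97
tool_pos: [617.5, -174.0, 120.7]
eef_rot: [-0.529, -3.096, -0.0]
wrist_force: [1.0, 0.2, -2.3]
gripper_width: 16.7
finger_force: 62.3
```

```bash
cat > st.py <<'E'
from h import *
o=env.get_obs(); print(o["t"],tobox(o["tool_pos"]).round(1),o["wrist_force"].round(1),o["torque"].round(2),o["eef_rot"].round(3))
E
python3 st.py
```

```text
9.9667 [ 23.9  -1.5 120.7] [ 1.   0.2 -2.3] [-0.06 -0.09  0.01] [-0.529 -3.096 -0.   ]
```

Call:
drive_tool(
  increments=[0.1, 0, 0, 0, 0.2, 0, 0, 0, 0.3, 0, 0, 0, 0.4, 0, 0, 0, 0.5, 0, 0, 0],
)

```text
t: 10.38
tool_pos: [613.3, -172.5, 120.7]
eef_rot: [0.53, 3.097, -0.0]
wrist_force: [0.1, 0.5, -3.0]
gripper_width: 17.2
finger_force: 62.3
```

```bash
python3 - <<'E'
from h import *
c=cam("side"); s=c["color"]; o=env.get_obs(); print(tobox(o["tool_pos"]).round(1),o["wrist_force"].round(1),o["torque"].round(2))
cv2.imwrite("pics/g7.png",cv2.resize(s[225:345,250:390],(700,600),interpolation=cv2.INTER_CUBIC)[:,:,::-1])
E
```

```text
[ 19.2  -1.5 120.7] [ 0.1  0.1 -2.2] [-0.03 -0.05  0.01]
```

View pics/g7.png

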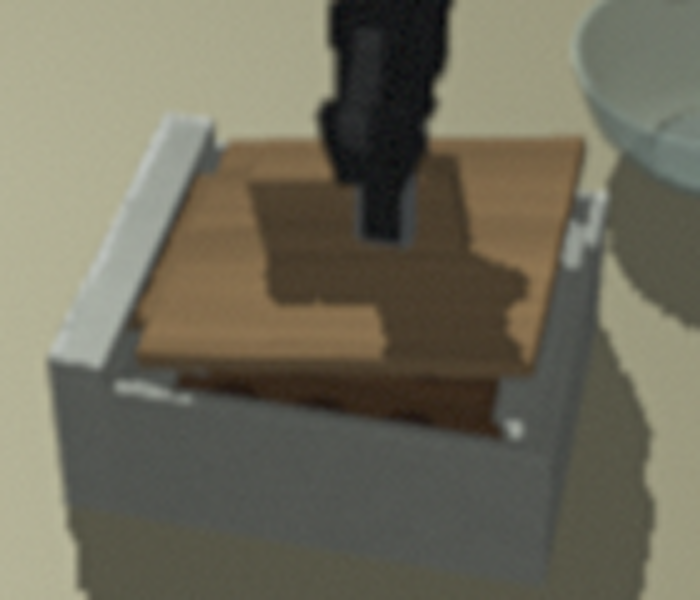

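The tongue is now under the bar with its tip hidden, and the plate's rear edge lies beside the bar from (140,330) to (215,160). The front is still raised at (530,373). I'll go a little deeper, then swing down along an arc.

Call:
drive_tool(
  increments=[0.1, 0, 0, 0, 0.2, 0, 0, 0, 0.3, 0, 0.1, 0, 0.3, 0, 0.2, 0, 0.3, 0, 0.2, 0],
)

```text
t: 10.85
tool_pos: [610.3, -171.4, 118.5]
eef_rot: [-0.53, -3.096, -0.0]
wrist_force: [0.3, 0.2, -1.5]
gripper_width: 16.9
finger_force: 62.3
```

Call:
drive_tool(
  increments=[0, 0, 0.2, 0, -0.1, 0, 0.4, 0, -0.2, 0, 0.6, 0, -0.3, 0, 0.8, 0, -0.4, 0, 1, 0],
)

```text
t: 11.27
tool_pos: [614.4, -172.9, 108.8]
eef_rot: [0.53, 3.096, 0.0]
wrist_force: [0.2, 0.8, 3.4]
gripper_width: 16.9
finger_force: 63.0
```

```bash
python3 st.py
```

```text
11.2667 [ 20.6  -1.5 108.8] [0.2 0.8 3.4] [ 0.34  0.51 -0.09] [0.53  3.096 0.   ]
```

Call:
drive_tool(
  increments=[0, 0, 0.2, 0, 0, 0, 0.4, 0, -0.1, 0, 0.6, 0, -0.1, 0, 0.8, 0, -0.2, 0, 0.9, 0],
)

```text
t: 11.68
tool_pos: [617.7, -174.1, 100.4]
eef_rot: [0.529, 3.093, -0.001]
wrist_force: [1.0, -0.5, 4.4]
gripper_width: 16.6
finger_force: 63.4
```

```bash
python3 - <<'E'
from h import *
c=cam("side"); s=c["color"]; o=env.get_obs(); print(tobox(o["tool_pos"]).round(1),o["wrist_force"].round(1),o["torque"].round(2))
cv2.imwrite("pics/g8.png",cv2.resize(s[225:345,250:390],(700,600),interpolation=cv2.INTER_CUBIC)[:,:,::-1])
E
```

```text
[ 24.1  -1.6 100.2] [ 4.4 -0.5  5.2] [ 0.13 -0.13 -0.03]
```

View pics/g8.png

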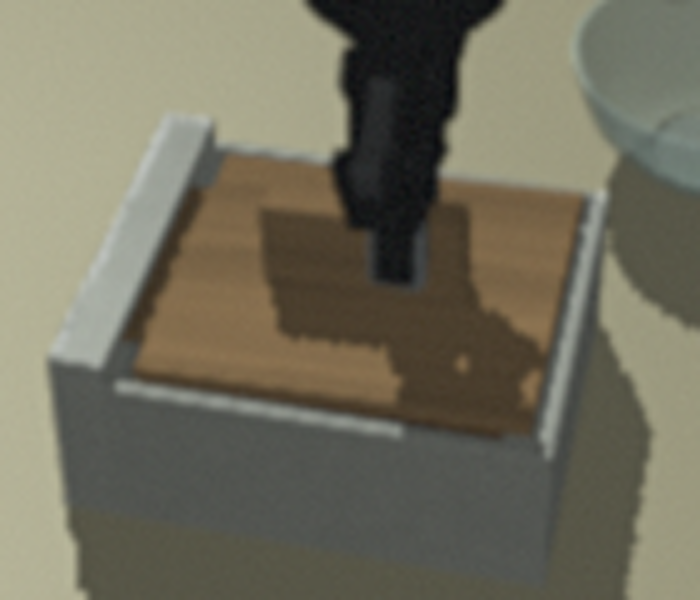

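The lid is nearly flat and inside the rim. Only its front near corner, around (480,432), still stands slightly proud.

Call:
drive_tool(
  increments=[0, 0, 0.1, 0, -0.1, 0, 0.2, 0, -0.1, 0, 0.3, 0, -0.1, 0, 0.4, 0, -0.1, 0, 0.4, 0],
)

```text
t: 12.15
tool_pos: [618.9, -174.5, 96.6]
eef_rot: [0.529, 3.093, -0.001]
wrist_force: [4.3, -0.4, 5.7]
gripper_width: 16.8
finger_force: 63.7
```

```bash
python3 st.py
```

```text
12.15 [25.4 -1.6 96.6] [ 4.3 -0.4  5.7] [ 0.08 -0.31 -0.09] [ 5.290e-01  3.093e+00 -1.000e-03]
```

Call:
drive_tool(
  increments=[0, 0, 0.1, 0, 0, 0, 0.2, 0, 0, 0, 0.3, 0, 0, 0, 0.4, 0, 0, 0, 0.4, 0],
)

```text
t: 12.57
tool_pos: [619.0, -174.5, 96.3]
eef_rot: [0.528, 3.091, -0.002]
wrist_force: [-8.1, 3.3, 38.9]
gripper_width: 17.2
finger_force: 68.4
```

```bash
python3 st.py
```

```text
12.5667 [25.4 -1.5 96.3] [-8.1  3.3 38.9] [ 1.02  2.27 -0.02] [ 5.280e-01  3.091e+00 -2.000e-03]
```

The lid has bottomed hard at the expected height. I'll relax the press, release, rise clear and swing aside for a look.

Call:
drive_tool(
  increments=[0, 0, -0.2, 0, 0, 0, -0.3, 0, 0, 0, -0.35, 0, 0, 0, -0.35, 0, 0, 0, -0.35, 0],
)

```text
t: 12.98
tool_pos: [618.8, -174.5, 96.4]
eef_rot: [0.529, 3.093, -0.001]
wrist_force: [4.0, -0.4, 9.9]
gripper_width: 16.9
finger_force: 64.1
```

Call:
drive_tool(
  increments=[0, 0, 0, 0, 0, 0, 0, 0, 0, 0, 0, 0, 0, 0, 0, 0, 0, 0, 0, 0],
  hand=0.1,
)

```text
t: 13.4
tool_pos: [616.7, -173.7, 94.7]
eef_rot: [-0.529, -3.096, -0.0]
wrist_force: [0.3, -0.3, -0.5]
gripper_width: 46.9
finger_force: 0.0
```

Call:
drive_tool(
  increments=[0, 0, -0.5, 0, 0, 0, -2, 0, 0, 0, -4.5, 0, 0, 0, -8, 0, 0, 0, -11, 0],
)

```text
t: 13.82
tool_pos: [616.8, -173.7, 207.0]
eef_rot: [-0.53, -3.096, -0.0]
wrist_force: [1.2, -1.0, 1.0]
gripper_width: 46.8
finger_force: 0.0
```

Call:
drive_tool(
  increments=[3, 0, 0, 0, 6, 0, -1, 0, 10, 0, -2, 0, 14, 0, -3, 0, 18, 0, -3, 0],
)

```text
t: 14.23
tool_pos: [446.4, -113.7, 236.8]
eef_rot: [0.529, 3.094, -0.001]
wrist_force: [-0.4, 0.2, 0.2]
gripper_width: 47.1
finger_force: 0.0
```

Call:
drive_tool(
  increments=[0, 4, 0, 0, 0, 8, 0, 0, 0, 12, 0, 0, 0, 16, 0, 0, 0, 20, 0, 0],
)

```text
t: 14.65
tool_pos: [514.1, 76.4, 235.9]
eef_rot: [0.53, 3.095, 0.0]
wrist_force: [1.0, -0.4, -0.1]
gripper_width: 46.8
finger_force: 0.0
```

```bash
python3 - <<'E'
from h import *
s=cam("side")["color"]; c=cam("top"); t=c["color"]
a=cv2.resize(s[215:345,250:380],(400,400),interpolation=cv2.INTER_CUBIC);b=cv2.resize(t[195:295,330:430],(400,400),interpolation=cv2.INTER_CUBIC)
cv2.imwrite("pics/g9.png",np.hstack([a,b])[:,:,::-1])
hsv=cv2.cvtColor(t,cv2.COLOR_RGB2HSV); k=blob(cv2.inRange(hsv,(8,75,30),(23,255,255)),(335,200,420,290))
P=np.array([tobox(ray(c,p,68))[:2] for p in k[:,0]],np.float32); print(cv2.minAreaRect(P),P.min(0),P.max(0))
E
python3 st.py
```

```text
((7.215843200683594, 1.58367919921875), (129.72828674316406, 153.30323791503906), 89.94654846191406) [-69.44089  -63.298157] [83.83865 66.45339]
14.75 [-157.1  203.2  235.6] [-0.2 -0.5 -0.3] [-0.02  0.01 -0.04] [5.210e-01 3.097e+00 3.000e-03]
```

View pics/g9.png

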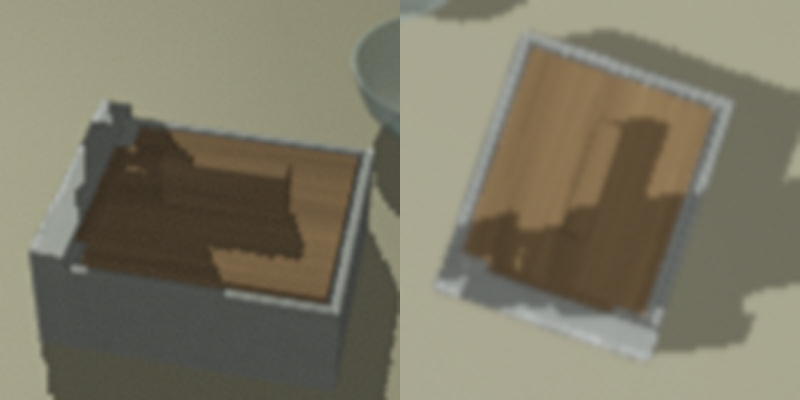

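The lid lies flat inside the rim on all sides. Its front edge measures about 84 mm in the box frame, so its origin is about 9 mm along +x, within the 7 to 13 mm allowed. The robot is clear and touching nothing.

```bash
python3 -c "
from workcell import env
print(env.hand_in())"
```

```text
the job is handed in; nothing more can be done
None
```

The lid is on the box, with its tongue hooked under the bar and the plate flat inside the rim; it was let go and the job handed in at about 15 s, and the bowl, brush and loose mould were not touched.

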